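Hold the herb mill's lid at its half-turn pulse position

TASK

Put the loose lid on the herb mill on the shop counter, its two lugs down through the notches of the mouth, and twist it clockwise, against the spring, to half of its quarter turn, so that the grip bar stands midway between the line of the notches and square across it. Do not go on into the lock click; finish while still holding the lid there in the gripper, for it springs back when let go. Leave the bottle, the jar and the bowl alone.

Things in the scene. Friction and masses are not known exactly. Their poses are not given: they have to be found in the camera images.
- lid: Loose round aluminium lid, about 160 g, upright on the counter. Origin: centre of the underside; z up. Plug 44 mm wide, 18 high (lowest 5 tapered to 34); flange 80 wide, at 18 to 24; black grip bar 60 long (lid's x), 14 wide, 28 high, at 24 to 52. Two lugs on the plug along +x and -x (in line with the bar), 8 wide, out to 29 mm from the axis, 4 to 10 above the underside. Same after a half turn.
- mouth (a point): Centre of the hole in the herb mill's steel top plate, 110 mm above the counter; z up, x along the two notches. Mill: fixed grey round housing, 100 mm wide, foot 120, black panel on its -x side, black rim marks in line with the notches. Hole 48 wide; notches 13 wide, out to 31 from the axis at +x and -x; plate 6 thick. Flange on plate: lid origin 18 below this point; then 2 mm of play up.
- drive (a joint): Spring-loaded drive in the mill that the lugs push round: rad, 0 at rest, grows clockwise from above, stop at 1.5. Lid's turn from the notches = drive + 0.09. Spring: 0.05 N m at 0, 0.1 half way; it turns a released lid back. Lugs meet the lock's click balls at 57 degrees of lid turn, pass them at 73; locked at 90. Counter-clockwise the lid is blocked (5 degrees of play).
- oil: Bystander: small amber oil bottle, 32 mm in diameter, 70 mm high, origin at the centre of its foot.
- jar: Bystander: glass jar with a steel cap, 72 mm in diameter, 85 mm high, origin at the centre of its foot.
- bowl: Bystander: terracotta bowl, 90 mm in diameter, 40 mm high, origin at the centre of its foot.
There are look-alikes about, which are no part of the job. What is shaped like the lid but yellow is not meant.

How it is judged:
On the way:
1. the lid sits in the mouth, lugs through the notches, not yet turned (horizontal distance between lid and mouth below 0.005 m and z of lid in the frame of mouth below -0.0135 m and angle between the x axis of lid and the x axis of mouth, either way round below 0.3 rad), for 0.1 s.
At the end, for the whole second after the job is handed in: Lid seated (within 5 mm of the axis, 13.5 mm or more deep, upright within 5 degrees), turned 34 to 56 degrees with the drive past 0.4 rad, at rest, the fingers holding it with over 2 N; bottle, jar and bowl within 30 mm of their starts (horizontal distance between lid and mouth below 0.005 m and z of lid in the frame of mouth below -0.0135 m and angle between lid's own z axis and vertical below 0.09 rad and angle between the x axis of lid and the x axis of mouth, either way round between 0.6 and 0.97 rad and value of joint drive above 0.4 rad and contact force between the fingers and lid above 2 N and angular speed of lid below 0.2 rad/s and distance of each of oil, jar, bowl from where it was at the start of the episode below 0.03 m); the arm keeps its last pose, push and grip.
It fails at once if the lid is twisted on into the lock (drive past 1.05 rad, lid past about 65 degrees) (value of joint drive above 1.05 rad).
It fails at once if a bystander is disturbed (moved 30 mm or tipped) (distance of any of oil, jar, bowl from where it was at the start of the episode above 0.03 m or angle between any of oil, jar, bowl's own z axis and vertical above 0.5 rad).
It also fails if it takes over 48 s, if anything falls off the work surface, if the arm or the gripper's body presses on something with over 40 N, if the wrist force passes 120 N, or if a joint passes its speed limit or range.

ROBOT

A 6-joint arm with a two-finger parallel gripper is mounted at the origin on the work surface. World frame = base frame: x ahead of the robot, y to its left, z up, the work surface at z = 0. Lengths are in m, angles in rad, forces in N, time in s.
With the tool pointing down it reaches from about 0.375 to 0.75 m from the base axis. Payload 9 kg.
Tool frame: the origin (TCP) lies at the very end of the fingers, on their centre line; the grasp point (between the pads) lies 19 mm behind it; z points along the fingers, x is the direction in which the jaws open and shut, and the axes are right-handed (so a half turn about z gives the same grasp; the last joint's range is limited). The gripper opens to 85 mm and grips with 20 to 120 N. Pads are 22 mm wide; open, the fingers measure 114 mm over their backs; the gripper's body (76 mm by 85 mm) begins 54 mm behind the grasp point. The pads swing forward as they close: fully open they stand 13 mm farther back than shut.
Start: joints at [1.061, 0.104, 0.097, 1.564, 0, 1.353], TCP at [0.173, 0.575, 0.207] pointing down, gripper open.
Joint ranges: [-2.99, 2.99], [-0.84, 1.86], [-1.1, 1.16], [-1.84, 2.11], [-1.51, 1.56], [-3.14, 3.14]. Speed limits (rad/s): [2.22, 2.22, 2.57, 3.14, 3.14, 3.14].

INTERFACE

Orientations are given as a unit quaternion [x, y, z, w].
In Python, from rig import arm gives the robot as it stands.
- The arm moves only by the tool carry_out, never from a script. Its argument "motion" is a list of rows, each an object with "linear": the shift along the world's x, y, z each as a share of 0.12 m, from -1 to 1, a list of three; "yaw": the turn about the world's z as a share of 30 degrees, from -1 to 1. A call has exactly 8 rows; each row is the pose to reach, as a shift and turn from the pose commanded when the call began; what a row does not reach only later rows make up. A row lasts 1/10 s, in which the tool goes at most 50 mm and 8.59 degrees, less where a joint would pass 70% of its speed; a pose out of reach is approached as far as the arm can. A call with a number of a shift or a turn outside -1 to 1 is refused whole. A call with a gripper value outside its range is refused whole. "claw" is the closure, from 0 (fully open) to 1 (shut), set as the call begins (left out, the last holds). The fingers move at their own pace and stop on an object; "force" is the grip in N (left out, the last holds). Time passes only in rows, so rows that repeat a pose let the fingers close, or fill a call up. It gives the time, the measured TCP pose, the force and the opening at its end, in the units of the state.
- arm.state(): the state, without advancing time (a new reading comes with each control period).
- arm.read_camera(name): name is "scene" or "top" or "wrist"; returns a dict with "image" (400x640x3 uint8, red, green, blue), "z_map" (400x640 float32, m along the optical axis (not along the pixel's ray), 0 where there is no reading), "mtx" (3x3 intrinsics, pixels), "k1" (the pictures are not rectified: a ray, as slopes to the right and down, at radius r is drawn at 1 + k1 r^2 times it, then the intrinsics apply), "extrinsics" (4x4, takes a point from world to camera coordinates); the wrist camera has in their place "hand_eye" (4x4, takes a point from camera to tool coordinates, whose origin is the TCP and whose axes are the tool frame's). Camera axes: x right, y down, z forward; pixel columns grow to the right and rows downward; lengths in m; the calibration is good to about 2 mm. A picture is of the moment at which its call begins: read the wrist's pose just before it.
- arm.finish_job(): hands the job in, once; it reports no verdict.
The state is a dict: "t": time; "joint_pos": joint angles; "dq": joint speeds; "tau": joint torques, N m; "tool_pos": TCP position; "eef_rot": TCP orientation; "ft_force": force on the tool from outside, world axes, zero at the start; "ft_torque": the same for the moment, N m; "finger_gap": opening from 0.0 (shut) to 1.0 (fully open).
Only numpy, scipy, OpenCV 4.12 (cv2) and the standard library are available. Lean on these libraries where they do the work, as an engineer would, in place of code of your own. Each camera call takes 0.05 s, during which the arm holds its last target.

## Working session

There is one attempt and no reset: what is moved stays moved. The work goes in short steps, Python scripts to look and compute and a tool call to move; the robot and the scene stay as the last step left them, time stands still between calls to the robot, and variables do not carry over. Pictures are saved under pics/ and viewed, and the job is handed in when it is done.

Besides the shell and the picture viewer there is one more tool, called after "Call:" in YAML: its name, and indented under it one key for each argument. carry_out: Moves the arm, as the interface text tells. Shift numbers are shares of 0.12 m and turn numbers shares of 30 degrees, none past 1 either way. Its arguments: {"type":"object","properties":{"motion":{"type":"array","items":{"type":"object","properties":{"linear":{"type":"array","items":{"type":"number"}},"yaw":{"type":"number"}}}},"claw":{"type":"number"},"force":{"type":"number"}},"required":["motion"]}

```bash
ls; mkdir -p pics; cat > h.py <<'E'
import numpy as np, cv2
from rig import arm
def save(n,im): cv2.imwrite('pics/'+n+'.png',cv2.cvtColor(im,cv2.COLOR_RGB2BGR))
def rays(c,uv):
    K=np.array(c['mtx']);d=np.array([float(np.ravel(c['k1'])[0]),0,0,0])
    return cv2.undistortPoints(np.array(uv,float).reshape(-1,1,2),K,d).reshape(-1,2)
def pose(c,st=None):
    if 'extrinsics' in c:
        E=np.linalg.inv(np.array(c['extrinsics']));return E
    from scipy.spatial.transform import Rotation as R
    T=np.eye(4);T[:3,:3]=R.from_quat(st['eef_rot']).as_matrix();T[:3,3]=st['tool_pos']
    return T@np.array(c['hand_eye'])
def onplane(c,uv,z,st=None):
    M=pose(c,st);r=rays(c,uv);d=np.c_[r,np.ones(len(r))]@M[:3,:3].T;o=M[:3,3]
    return o+d*((z-o[2])/d[:,2])[:,None]
def cloud(c,st=None):
    h,w=c['z_map'].shape;vv,uu=np.mgrid[:h,:w]
    r=rays(c,np.c_[uu.ravel(),vv.ravel()]);z=c['z_map'].ravel()[:,None]
    M=pose(c,st);P=np.c_[r*z,z]@M[:3,:3].T+M[:3,3];P[z[:,0]==0]=np.nan
    return P.reshape(h,w,3)
E
python3 - <<'E'
from h import *
import pickle
s=arm.state();print(s)
D={'st':s}
for n in['scene','top','wrist']:
    c=arm.read_camera(n);D[n]=c;save(n+'0',c['image'])
pickle.dump(D,open('d0.pkl','wb'))
E
```

```text
pics
{'t': 0.0, 'joint_pos': array([ 1.06129037e+00,  1.04732163e-01,  9.64543736e-02,  1.56387278e+00,
       -3.10127302e-07,  1.35311497e+00]), 'dq': array([ 2.03969153e-04, -7.58167096e-04, -5.55637770e-04,  3.23335404e-04,
       -1.72658284e-03,  3.66048263e-05]), 'tau': array([ 7.40402920e-04, -5.56914818e+01,  5.03664601e+01,  1.58862874e-02,
       -1.29776049e-04, -2.04060308e-05]), 'tool_pos': array([0.17242008, 0.5743156 , 0.20629489]), 'eef_rot': array([ 8.02402508e-01,  5.96782839e-01, -6.17707685e-04,  2.77359284e-04]), 'ft_force': array([-0.00118996,  0.11182076,  0.7896558 ]), 'ft_torque': array([ 0.04848795, -0.04748182,  0.00343031]), 'finger_gap': 1.001308526760772}
```

View pics/scene0.png

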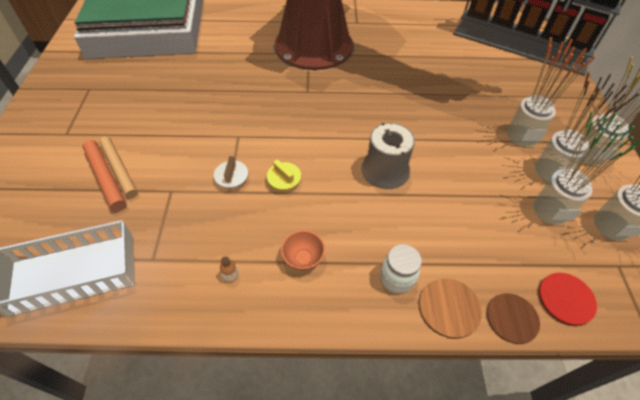

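View pics/top0.png

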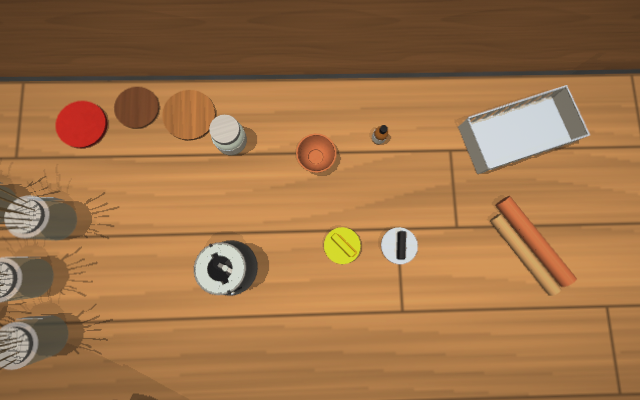

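View pics/wrist0.png

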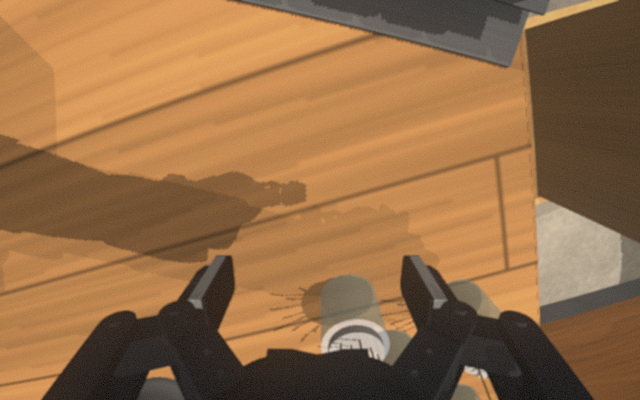

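The top view shows three things that could be the lid:
- Aluminium disc with a black bar at top (399,245), scene (230,175).
- Yellow disc with a yellow bar at top (342,245), scene (284,177).
- Red disc at top (81,124), flat with no bar.

The description fits the first one. The mill mouth is at top (219,268). The brushes and coasters are clutter.

```bash
python3 - <<'E'
from h import *
import pickle
D=pickle.load(open('d0.pkl','rb'));c=D['top'];im=c['image']
P=cloud(c)
print('cam',pose(c)[:3,3].round(3),'px mm/f',c['mtx'][0][0],c['k1'])
for n,uv in dict(lid=(385,250),bar=(401,245),yel=(330,240),plate=(203,268),oil=(381,132),jar=(226,127),bowl=(317,155),base=(143,398),brush1=(25,215),brush2=(5,280),table=(300,200)).items():
    print(n,P[uv[1],uv[0]].round(4))
# lid flange: bright px
hsv=cv2.cvtColor(im,cv2.COLOR_RGB2HSV)
def crop(x0,y0,x1,y1,k): return cv2.resize(im[y0:y1,x0:x1],None,fx=k,fy=k,interpolation=cv2.INTER_CUBIC)
a=crop(370,215,430,275,6);b=crop(180,225,270,305,4)
h=max(a.shape[0],b.shape[0]);f=lambda x:np.pad(x,((0,h-x.shape[0]),(0,0),(0,0)))
save('crop0',np.hstack([f(a),f(b)]))
# black bar
for n,(x0,y0,x1,y1),z in [('bar',(378,222,422,268),.052),('hole',(190,235,250,300),.110)]:
    m=np.zeros(im.shape[:2],np.uint8);m[y0:y1,x0:x1]=(im[y0:y1,x0:x1].max(2)<70)*255
    nl,L,s,ce=cv2.connectedComponentsWithStats(m)
    for i in range(1,nl):
        if s[i,4]>15:
            cn=cv2.findContours((L==i).astype(np.uint8),0,2)[0][0]
            print(n,s[i],ce[i],cv2.minAreaRect(cn),onplane(c,[ce[i]],z).round(4))
for n,(x0,y0,x1,y1),z in [('flange',(375,220,425,272),.024),('plate',(185,232,255,302),.110)]:
    m=np.zeros(im.shape[:2],np.uint8);q=hsv[y0:y1,x0:x1];m[y0:y1,x0:x1]=((q[...,1]<60)&(q[...,2]>130))*255
    cs=cv2.findContours(m,0,2)[0];cn=max(cs,key=cv2.contourArea)
    cn=cv2.convexHull(cn);e=cv2.fitEllipse(cn);print(n,e,onplane(c,[e[0]],z).round(4), (onplane(c,[[e[0][0]+e[1][0]/2,e[0][1]]],z)-onplane(c,[e[0]],z)).round(4))
E
```

```text
cam [0.516 0.022 0.88 ] px mm/f 392.84030876350005 0.015490159126269713
lid [ 0.5373 -0.1543  0.0259]
bar [ 0.5461 -0.1829  0.0538]
yel [ 0.5618 -0.0359  0.0245]
plate [0.5102 0.2141 0.1122]
oil [ 0.7906 -0.1519  0.0638]
jar [0.8    0.1788 0.0849]
bowl [ 0.7573 -0.0136  0.008 ]
base [0.2504 0.3578 0.0021]
brush1 [0.6206 0.5558 0.1074]
brush2 [0.4989 0.5809 0.1068]
table [0.6548 0.0275 0.0014]
bar [397 232   9  27 215] [400.85116279 245.06046512] ((401.0, 245.0), (26.0, 8.0), 90.0) [[ 0.5461 -0.183   0.052 ]]
hole [226 241  24  52 380] [243.31052632 264.86315789] ((240.8282012939453, 265.3851623535156), (51.62263870239258, 21.732667922973633), 80.72740173339844) [[0.5139 0.1381 0.11  ]]
hole [208 253  24  31 424] [218.35849057 268.38915094] ((219.60000610351562, 268.29998779296875), (24.59674644470215, 24.149534225463867), 26.56505012512207) [[0.5086 0.1856 0.11  ]]
flange ((399.0105895996094, 245.34495544433594), (35.882957458496094, 37.23556900024414), 138.31593322753906) [[ 0.5466 -0.1859  0.024 ]] [[-0.001  -0.0392  0.    ]]
plate ((219.2217254638672, 268.21771240234375), (50.48748016357422, 52.619388580322266), 38.28758239746094) [[0.5089 0.1839 0.11  ]] [[-0.0013 -0.048   0.    ]]
```

View pics/crop0.png

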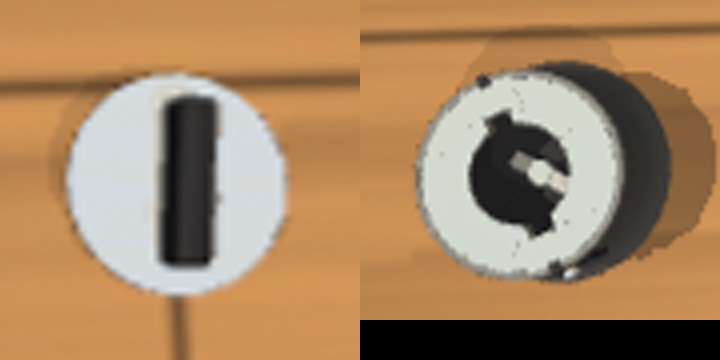

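```bash
python3 - <<'E'
from h import *
import pickle
D=pickle.load(open('d0.pkl','rb'));c=D['wrist'];print(np.array(c['hand_eye']).round(3),np.array(c['mtx']).round(1),c['k1'])
M=pose(c,D['st']);print(M[:3].round(3))
c=D['top']
for n,uv in [('marks',[(211.2,245.5),(228.5,292)]),('notch',[(214,254.5),(225.5,282.5)])]:
    p=onplane(c,uv,.11);print(n,p.round(4),p.mean(0).round(4),np.degrees(np.arctan2(*(p[0]-p[1])[[1,0]])))
E
```

```text
[[ 1.    -0.001 -0.    -0.   ]
 [ 0.001  0.947  0.322 -0.084]
 [ 0.    -0.322  0.947 -0.167]
 [ 0.     0.     0.     1.   ]] [[294.5   0.  317.2]
 [  0.  294.5 198. ]
 [  0.    0.    1. ]] -0.04934626668978848
[[ 0.288  0.907  0.307  0.092]
 [ 0.958 -0.273 -0.094  0.598]
 [-0.001  0.321 -0.947  0.373]]
marks [[0.5525 0.1999 0.11  ]
 [0.464  0.1658 0.11  ]] [0.5082 0.1829 0.11  ] 21.04179474028097
notch [[0.5351 0.1943 0.11  ]
 [0.4818 0.1717 0.11  ]] [0.5085 0.183  0.11  ] 22.918982843093332
```

Call:
carry_out:
  motion:
    - {"linear": [0.09,-0.1,0],"yaw": 0.02}
    - {"linear": [0.18,-0.2,0],"yaw": 0.04}
    - {"linear": [0.27,-0.3,0],"yaw": 0.06}
    - {"linear": [0.36,-0.42,0],"yaw": 0.08}
    - {"linear": [0.45,-0.52,0],"yaw": 0.1}
    - {"linear": [0.54,-0.62,0],"yaw": 0.12}
    - {"linear": [0.62,-0.72,0],"yaw": 0.14}
    - {"linear": [0.7,-0.81,0],"yaw": 0.14}
  claw: 0
  force: 60

```text
t: 0.95
tool_pos: [0.257, 0.4768, 0.2069]
eef_rot: [0.78, 0.626, -0.0, 0.0]
ft_force: [-0.4, -0.1, 0.6]
finger_gap: 0.998
```

Call:
carry_out:
  motion:
    - {"linear": [0.09,-0.1,0],"yaw": 0.02}
    - {"linear": [0.18,-0.2,0],"yaw": 0.04}
    - {"linear": [0.27,-0.3,0],"yaw": 0.06}
    - {"linear": [0.36,-0.42,0],"yaw": 0.08}
    - {"linear": [0.45,-0.52,0],"yaw": 0.1}
    - {"linear": [0.54,-0.62,0],"yaw": 0.12}
    - {"linear": [0.62,-0.72,0],"yaw": 0.14}
    - {"linear": [0.7,-0.81,0],"yaw": 0.14}

```text
t: 1.75
tool_pos: [0.3411, 0.3795, 0.207]
eef_rot: [0.757, 0.654, -0.0, -0.0]
ft_force: [0.4, 0.3, 0.3]
finger_gap: 0.998
```

Call:
carry_out:
  motion:
    - {"linear": [0.09,-0.1,0],"yaw": 0.02}
    - {"linear": [0.18,-0.2,0],"yaw": 0.04}
    - {"linear": [0.27,-0.3,0],"yaw": 0.06}
    - {"linear": [0.36,-0.42,0],"yaw": 0.08}
    - {"linear": [0.45,-0.52,0],"yaw": 0.1}
    - {"linear": [0.54,-0.62,0],"yaw": 0.12}
    - {"linear": [0.62,-0.72,0],"yaw": 0.14}
    - {"linear": [0.7,-0.81,0],"yaw": 0.14}

```text
t: 2.55
tool_pos: [0.4252, 0.2822, 0.2071]
eef_rot: [0.732, 0.681, 0.0, -0.0]
ft_force: [0.5, 0.1, -0.5]
finger_gap: 1.002
```

Call:
carry_out:
  motion:
    - {"linear": [0.09,-0.1,0],"yaw": 0.02}
    - {"linear": [0.18,-0.2,0],"yaw": 0.04}
    - {"linear": [0.27,-0.3,0],"yaw": 0.06}
    - {"linear": [0.36,-0.42,0],"yaw": 0.08}
    - {"linear": [0.45,-0.52,0],"yaw": 0.1}
    - {"linear": [0.6,-0.7,0],"yaw": 0.12}
    - {"linear": [0.7,-0.81,0],"yaw": 0.14}
    - {"linear": [0.7,-0.81,0],"yaw": 0.14}

```text
t: 3.35
tool_pos: [0.5098, 0.184, 0.2067]
eef_rot: [0.708, 0.707, -0.0, 0.0]
ft_force: [0.2, 0.4, 0.3]
finger_gap: 1.001
```

```bash
python3 - <<'E'
from h import *
import pickle
s=arm.state();c=arm.read_camera('wrist');pickle.dump((s,c),open('d1.pkl','wb'));save('wrist1',c['image'])
P=cloud(c,s);print(P[150,250:400:30].round(3))
E
```

```text
[[0.488 0.099 0.002]
 [0.474 0.148 0.086]
 [0.47  0.178 0.111]
 [0.47  0.205 0.11 ]
 [0.488 0.251 0.001]]
```

View pics/wrist1.png

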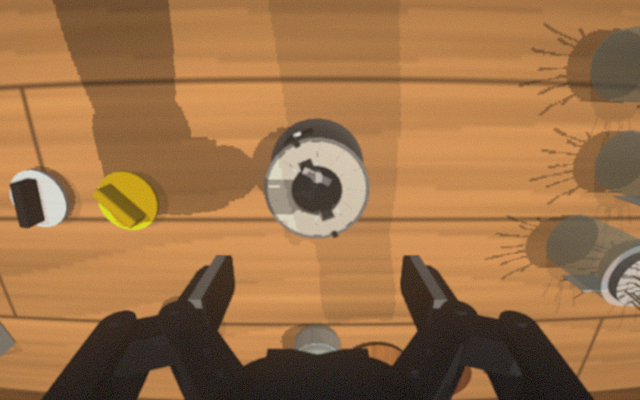

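The mouth is near (317,188), with rim marks near (299,145) and (336,235). I'll measure both.

```bash
python3 - <<'E'
from h import *
import pickle
s,c=pickle.load(open('d1.pkl','rb'));im=c['image']
save('crop1',cv2.resize(im[115:245,250:385],None,fx=4.4,fy=4.4,interpolation=cv2.INTER_CUBIC))
# project onto plate plane: points & pixel masks
vv,uu=np.mgrid[110:250,240:390]
p=onplane(c,np.c_[uu.ravel(),vv.ravel()],.11,s)
g=im[110:250,240:390].max(2)
P=cloud(c,s)[110:250,240:390]
m=np.abs(P[...,2]-.111)<.005
q=p.reshape(*vv.shape,3)
cn=max(cv2.findContours(m.astype(np.uint8),0,cv2.CHAIN_APPROX_NONE)[0],key=cv2.contourArea).reshape(-1,2)
w=onplane(c,cn+[240,110],.11,s)[:,:2]
(ce,r)=cv2.minEnclosingCircle((w*1000).astype(np.float32));print('plate circ',ce,r)
A=np.c_[2*w,np.ones(len(w))];x=np.linalg.lstsq(A,(w**2).sum(1),rcond=None)[0];print('lsq',x[:2],np.sqrt(x[2]+x[0]**2+x[1]**2))
# rectified view 0.5 mm/px of plate plane
cx,cy=.509,.1835
N=240
X=cx+(np.arange(N)-N/2)*.0005; Y=cy+(np.arange(N)-N/2)*.0005
gx,gy=np.meshgrid(X,Y,indexing='ij')
M=np.linalg.inv(pose(c,s));W=np.c_[gx.ravel(),gy.ravel(),np.full(N*N,.11)]@M[:3,:3].T+M[:3,3]
uv=cv2.projectPoints(W,np.zeros(3),np.zeros(3),np.array(c['mtx']),np.array([float(c['k1']),0,0,0]))[0].reshape(N,N,2).astype(np.float32)
R=cv2.remap(im,uv,None,cv2.INTER_CUBIC)
save('rect1',cv2.resize(R,None,fx=2.4,fy=2.4))
np.save('rect1.npy',R)
E
```

```text
plate circ (508.4187927246094, 184.1959991455078) 50.70673370361328
lsq [0.50766254 0.18356787] 0.04910792843389457
```

View pics/rect1.png

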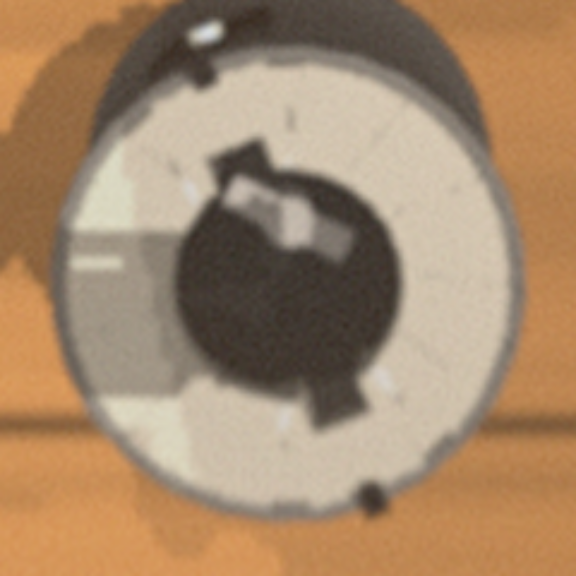

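Mouth: notch ends at rect (237,150) and (341,419), and rim marks at (203,72) and (372,498). That puts the centre at (0.5083, 0.1837) with yaw 21.3°, and the top camera agrees. Next I'll move over the lid.

Call:
carry_out:
  motion:
    - {"linear": [0.01,-0.12,0],"yaw": 0}
    - {"linear": [0.02,-0.25,0],"yaw": 0}
    - {"linear": [0.03,-0.37,0],"yaw": 0}
    - {"linear": [0.05,-0.5,0],"yaw": 0}
    - {"linear": [0.06,-0.62,0],"yaw": 0}
    - {"linear": [0.07,-0.75,0],"yaw": 0}
    - {"linear": [0.09,-0.87,0],"yaw": 0}
    - {"linear": [0.1,-1,0],"yaw": 0}

```text
t: 4.2
tool_pos: [0.5207, 0.0649, 0.2072]
eef_rot: [0.707, 0.708, 0.0, 0.0]
ft_force: [0.5, 0.0, 0.1]
finger_gap: 1.003
```

Call:
carry_out:
  motion:
    - {"linear": [0.01,-0.12,0],"yaw": 0}
    - {"linear": [0.02,-0.25,0],"yaw": 0}
    - {"linear": [0.03,-0.37,0],"yaw": 0}
    - {"linear": [0.05,-0.5,0],"yaw": 0}
    - {"linear": [0.06,-0.62,0],"yaw": 0}
    - {"linear": [0.07,-0.75,0],"yaw": 0}
    - {"linear": [0.09,-0.87,0],"yaw": 0}
    - {"linear": [0.1,-1,0],"yaw": 0}

```text
t: 5.0
tool_pos: [0.5328, -0.0554, 0.2071]
eef_rot: [0.707, 0.708, 0.0, 0.0]
ft_force: [0.0, 0.2, -0.5]
finger_gap: 0.998
```

Call:
carry_out:
  motion:
    - {"linear": [0.01,-0.12,0],"yaw": 0}
    - {"linear": [0.02,-0.25,0],"yaw": 0}
    - {"linear": [0.03,-0.37,0],"yaw": 0}
    - {"linear": [0.05,-0.5,0],"yaw": 0}
    - {"linear": [0.07,-0.7,0],"yaw": 0}
    - {"linear": [0.09,-0.87,0],"yaw": 0}
    - {"linear": [0.1,-1,0],"yaw": 0}
    - {"linear": [0.1,-1,0],"yaw": 0}

```text
t: 5.8
tool_pos: [0.5446, -0.1762, 0.2068]
eef_rot: [0.707, 0.707, -0.0, -0.0]
ft_force: [-0.9, 1.6, -0.1]
finger_gap: 1.001
```

```bash
python3 - <<'E'
from h import *
import pickle
s=arm.state();c=arm.read_camera('wrist');pickle.dump((s,c),open('d2.pkl','wb'));save('wrist2',c['image']);print(s['tool_pos'],s['eef_rot'])
im=c['image']
cx,cy,z=.546,-.1845,.052
N=240
for nm,z in [('a',.052),('b',.024)]:
    X=cx+(np.arange(N)-N/2)*.0005; Y=cy+(np.arange(N)-N/2)*.0005
    gx,gy=np.meshgrid(X,Y,indexing='ij')
    M=np.linalg.inv(pose(c,s));W=np.c_[gx.ravel(),gy.ravel(),np.full(N*N,z)]@M[:3,:3].T+M[:3,3]
    uv=cv2.projectPoints(W,np.zeros(3),np.zeros(3),np.array(c['mtx']),np.array([float(c['k1']),0,0,0]))[0].reshape(N,N,2).astype(np.float32)
    R=cv2.remap(im,uv,None,cv2.INTER_CUBIC); save('rect2'+nm,cv2.resize(R,None,fx=2.4,fy=2.4))
E
```

```text
[ 0.54455742 -0.17621925  0.20677996] [ 7.07308334e-01  7.06905152e-01 -1.13411576e-04 -1.20972080e-04]
```

View pics/wrist2.png

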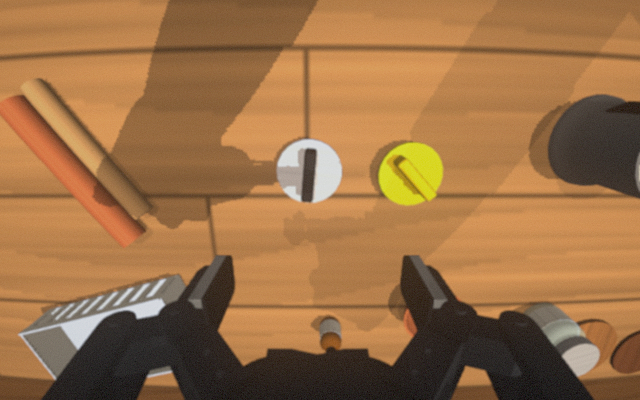

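View pics/rect2a.png

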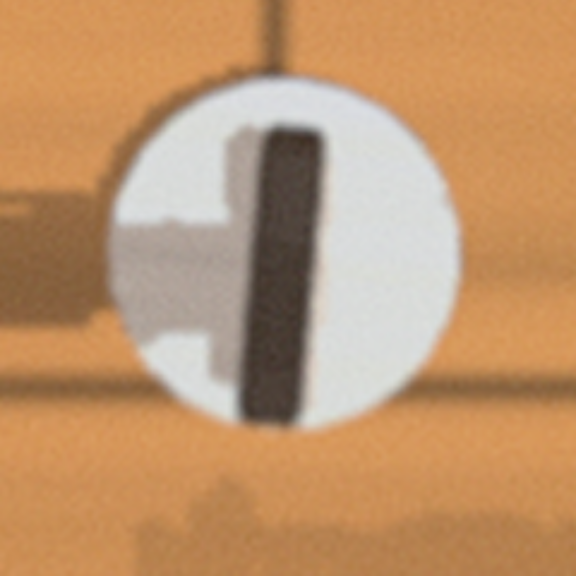

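View pics/rect2b.png

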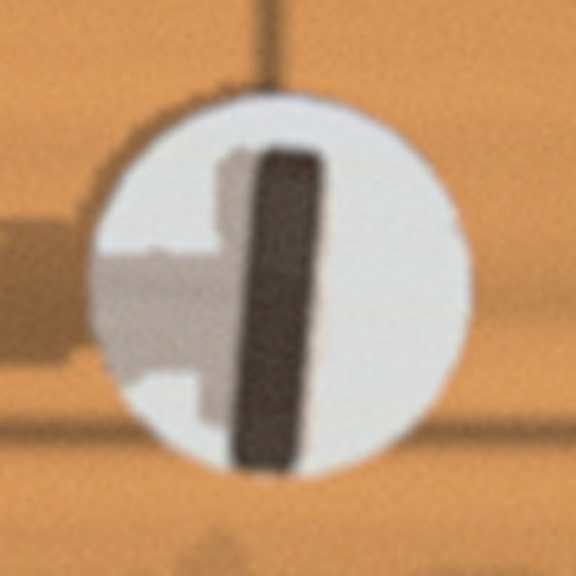

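The lid flange centre is at rect2b (280,285), so about (0.5455, -0.186). The bar axis is about 3 to 4.7° clockwise of world x. Heights and sizes fit, with the flange reading 80 mm. I'll descend with the fingers half closed.

Call:
carry_out:
  motion:
    - {"linear": [0,-0.04,-0.1],"yaw": -0.05}
    - {"linear": [0.01,-0.08,-0.25],"yaw": -0.1}
    - {"linear": [0.01,-0.08,-0.4],"yaw": -0.1}
    - {"linear": [0.01,-0.08,-0.55],"yaw": -0.1}
    - {"linear": [0.01,-0.08,-0.7],"yaw": -0.1}
    - {"linear": [0.01,-0.08,-0.85],"yaw": -0.1}
    - {"linear": [0.01,-0.08,-0.95],"yaw": -0.1}
    - {"linear": [0.01,-0.08,-1],"yaw": -0.1}
  claw: 0.4

```text
t: 6.65
tool_pos: [0.5451, -0.1829, 0.0854]
eef_rot: [0.725, 0.689, -0.0, -0.001]
ft_force: [-0.0, -0.2, -0.9]
finger_gap: 0.602
```

```bash
python3 - <<'E'
from h import *
s=arm.state();c=arm.read_camera('wrist');save('wrist3',c['image']);print(s['tool_pos'],s['eef_rot'],s['finger_gap'])
E
```

```text
[ 0.54510583 -0.18287505  0.08543306] [ 7.24865422e-01  6.88889846e-01 -1.94650628e-04 -9.28603996e-04] 0.6016741860788578
```

View pics/wrist3.png

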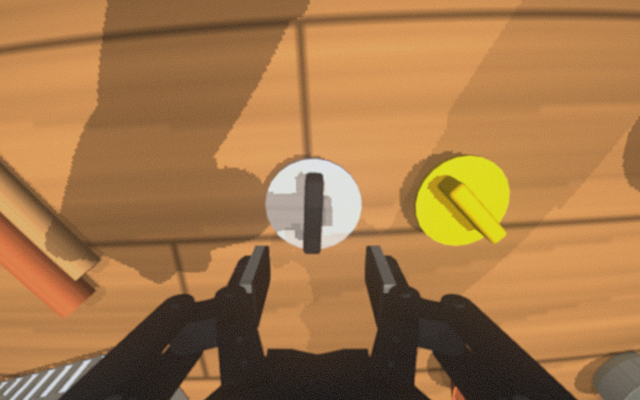

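Call:
carry_out:
  motion:
    - {"linear": [0,-0.02,-0.08],"yaw": -0.03}
    - {"linear": [0,-0.02,-0.16],"yaw": -0.03}
    - {"linear": [0,-0.02,-0.24],"yaw": -0.03}
    - {"linear": [0,-0.02,-0.32],"yaw": -0.03}
    - {"linear": [0,-0.02,-0.4],"yaw": -0.03}
    - {"linear": [0,-0.02,-0.45],"yaw": -0.03}
    - {"linear": [0,-0.02,-0.48],"yaw": -0.03}
    - {"linear": [0,-0.02,-0.48],"yaw": -0.03}

```text
t: 7.5
tool_pos: [0.5455, -0.186, 0.029]
eef_rot: [0.73, 0.683, -0.0, -0.0]
ft_force: [-0.7, 0.1, 0.3]
finger_gap: 0.598
```

Call:
carry_out:
  motion:
    - {"linear": [0,0,0],"yaw": 0}
    - {"linear": [0,0,0],"yaw": 0}
    - {"linear": [0,0,0],"yaw": 0}
    - {"linear": [0,0,0],"yaw": 0}
    - {"linear": [0,0,0],"yaw": 0}
    - {"linear": [0,0,0],"yaw": 0}
    - {"linear": [0,0,0],"yaw": 0}
    - {"linear": [0,0,0],"yaw": 0}
  claw: 1
  force: 60

```text
t: 8.3
tool_pos: [0.5458, -0.1861, 0.0295]
eef_rot: [0.73, 0.683, 0.0, -0.0]
ft_force: [-0.5, -0.4, -0.6]
finger_gap: -0.001
```

```bash
python3 - <<'E'
from h import *
s=arm.state();c=arm.read_camera('wrist');save('wrist4',c['image']);print(s['tool_pos'],s['eef_rot'],s['finger_gap'],s['ft_force'])
E
```

```text
[ 0.54580725 -0.18612907  0.02952242] [ 7.30274371e-01  6.83153965e-01  4.62351952e-05 -2.86097369e-05] -0.0012046617639184637 [-0.5154531  -0.43427418 -0.61803264]
```

View pics/wrist4.png

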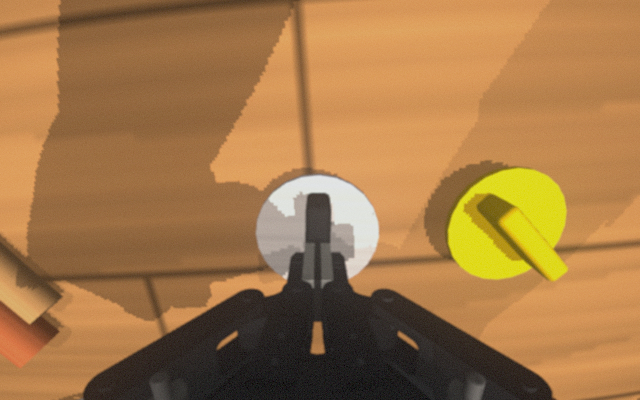

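```bash
python3 - <<'E'
from h import *
s=arm.state();c=arm.read_camera('wrist');im=c['image']
save('crop4',cv2.resize(im[160:340,240:400],None,fx=3.3,fy=3.3,interpolation=cv2.INTER_CUBIC))
P=cloud(c,s)
for v in range(180,340,8): print(v,[tuple(P[v,u].round(3)) for u in (300,312,318,326,338)])
H=np.linalg.inv(np.array(c['hand_eye']))
for t in [(0,0,0),(0,0,-.019),(.007,0,0),(-.007,0,0)]:
    q=H[:3,:3]@t+H[:3,3];print(t,cv2.projectPoints(q[None],np.zeros(3),np.zeros(3),np.array(c['mtx']),np.array([float(c['k1']),0,0,0]))[0].ravel())
print(arm.state()['finger_gap'])
E
```

```text
180 [(np.float64(0.508), np.float64(-0.194), np.float64(0.025)), (np.float64(0.508), np.float64(-0.187), np.float64(0.026)), (np.float64(0.509), np.float64(-0.183), np.float64(0.025)), (np.float64(0.509), np.float64(-0.178), np.float64(0.025)), (np.float64(0.51), np.float64(-0.171), np.float64(0.024))]
188 [(np.float64(0.513), np.float64(-0.194), np.float64(0.024)), (np.float64(0.514), np.float64(-0.187), np.float64(0.025)), (np.float64(0.515), np.float64(-0.184), np.float64(0.023)), (np.float64(0.514), np.float64(-0.179), np.float64(0.024)), (np.float64(0.515), np.float64(-0.171), np.float64(0.024))]
196 [(np.float64(0.518), np.float64(-0.195), np.float64(0.025)), (np.float64(0.516), np.float64(-0.187), np.float64(0.035)), (np.float64(0.515), np.float64(-0.184), np.float64(0.036)), (np.float64(0.516), np.float64(-0.179), np.float64(0.034)), (np.float64(0.52), np.float64(-0.171), np.float64(0.024))]
204 [(np.float64(0.524), np.float64(-0.195), np.float64(0.024)), (np.float64(0.515), np.float64(-0.187), np.float64(0.049)), (np.float64(0.515), np.float64(-0.184), np.float64(0.049)), (n
[... 4464 characters left out ...]
4(-0.188), np.float64(0.101)), (np.float64(0.64), np.float64(-0.192), np.float64(-0.0)), (np.float64(0.547), np.float64(-0.183), np.float64(0.103)), (np.float64(0.528), np.float64(-0.178), np.float64(0.125))]
332 [(np.float64(0.528), np.float64(-0.19), np.float64(0.126)), (np.float64(0.552), np.float64(-0.189), np.float64(0.101)), (np.float64(0.647), np.float64(-0.192), np.float64(0.001)), (np.float64(0.552), np.float64(-0.183), np.float64(0.102)), (np.float64(0.528), np.float64(-0.179), np.float64(0.127))]
(0, 0, 0) [317.1625291  238.88802235]
(0, 0, -0.019) [317.15230977 253.98949841]
(0.007, 0, 0) [328.27965363 238.87995348]
(-0.007, 0, 0) [306.0457948  238.89031563]
0.0020882304001774215
```

View pics/crop4.png

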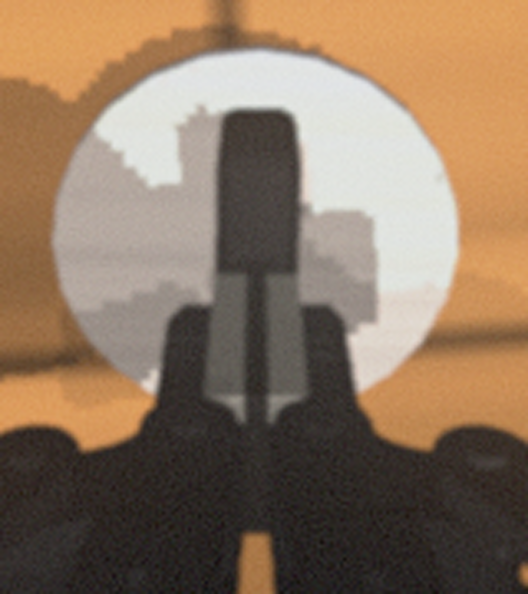

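```bash
python3 - <<'E'
from h import *
import pickle
s,c=pickle.load(open('d2.pkl','rb'))
h,w=c['z_map'].shape
def toolpts(c):
    vv,uu=np.mgrid[:h,:w];r=rays(c,np.c_[uu.ravel(),vv.ravel()]);z=c['z_map'].ravel()[:,None];H=np.array(c['hand_eye'])
    return (np.c_[r*z,z]@H[:3,:3].T+H[:3,3]).reshape(h,w,3)
T=toolpts(c)
for v in range(250,312,6): print(v,[(u,)+tuple(float(x) for x in T[v,u].round(3)) for u in (195,205,215,225,230)])
c4=arm.read_camera('wrist');T=toolpts(c4)
for v in range(238,262,3): print(v,[(u,)+tuple(float(x) for x in T[v,u].round(3)) for u in (295,300,312,318,324,334,340)])
m=(T[...,2]>-.06)&(T[...,2]<.0)&(np.abs(T[...,0])<.02)&(T[...,1]>-.02)
print(arm.state()['t'])
E
```

```text
250 [(195, -0.176, 0.122, 0.206), (205, -0.161, 0.121, 0.206), (215, -0.147, 0.122, 0.207), (225, -0.132, 0.121, 0.206), (230, -0.125, 0.121, 0.206)]
256 [(195, -0.177, 0.132, 0.206), (205, -0.162, 0.131, 0.206), (215, -0.148, 0.132, 0.206), (225, -0.044, -0.013, -0.043), (230, -0.043, -0.011, -0.041)]
262 [(195, -0.178, 0.141, 0.205), (205, -0.164, 0.142, 0.206), (215, -0.047, -0.012, -0.048), (225, -0.043, -0.012, -0.048), (230, -0.043, -0.008, -0.041)]
268 [(195, -0.181, 0.153, 0.208), (205, -0.053, -0.008, -0.047), (215, -0.046, -0.012, -0.053), (225, -0.043, -0.009, -0.049), (230, -0.043, -0.005, -0.042)]
274 [(195, -0.056, -0.008, -0.052), (205, -0.049, -0.011, -0.057), (215, -0.044, -0.012, -0.059), (225, -0.043, -0.007, -0.05), (230, -0.043, -0.003, -0.044)]
280 [(195, -0.055, -0.007, -0.055), (205, -0.047, -0.012, -0.062), (215, -0.042, -0.013, -0.064), (225, -0.043, -0.004, -0.05), (230, -0.043, 0.0, -0.044)]
286 [(195, -0.052, -0.009, -0.062), (205, -0.045, -0.013, -0.067), (215, -0.042, -0.01, -0.064), (225, -0.043, -0.002, -0.052), (230, -0.043, 0.004, -0.044)]
292 [(195
[... 1601 characters left out ...]
.011, 0.011, 0.006), (340, 0.015, 0.011, 0.005)]
253 [(295, -0.011, -0.009, -0.033), (300, -0.009, -0.009, -0.033), (312, -0.002, -0.012, -0.04), (318, 0.0, -0.012, -0.039), (324, 0.003, -0.012, -0.039), (334, 0.009, -0.008, -0.032), (340, 0.012, -0.009, -0.033)]
256 [(295, -0.011, -0.009, -0.036), (300, -0.009, -0.008, -0.035), (312, -0.002, -0.012, -0.043), (318, 0.0, -0.013, -0.043), (324, 0.003, -0.012, -0.043), (334, 0.009, -0.008, -0.035), (340, 0.012, -0.008, -0.035)]
259 [(295, -0.011, -0.009, -0.039), (300, -0.008, -0.008, -0.039), (312, -0.002, -0.013, -0.046), (318, 0.0, -0.013, -0.046), (324, 0.003, -0.012, -0.045), (334, 0.008, -0.008, -0.038), (340, 0.011, -0.008, -0.039)]
8.45
```

The fingers closed on nothing. Wrist depth shows the finger ends about 28 mm behind the reported TCP: at tool z -0.041 when open and about -0.030 when shut, so they closed above the bar (tip near 0.058, bar top at 0.052). The bar is still in place. I'll reopen, go about 29 mm lower and check before closing.

Call:
carry_out:
  motion:
    - {"linear": [0,0,0],"yaw": 0}
    - {"linear": [0,0,0],"yaw": 0}
    - {"linear": [0,0,0],"yaw": 0}
    - {"linear": [0,0,-0.05],"yaw": 0}
    - {"linear": [0,0,-0.1],"yaw": 0}
    - {"linear": [0,0,-0.16],"yaw": 0}
    - {"linear": [0,0,-0.22],"yaw": 0}
    - {"linear": [0,0,-0.22],"yaw": 0}
  claw: 0.4

```text
t: 9.25
tool_pos: [0.5448, -0.1855, 0.0014]
eef_rot: [0.73, 0.683, -0.0, -0.001]
ft_force: [-0.2, -0.0, 0.6]
finger_gap: 0.608
```

```bash
cat >> h.py <<'E'
def toolpts(c):
    h,w=c['z_map'].shape
    vv,uu=np.mgrid[:h,:w];r=rays(c,np.c_[uu.ravel(),vv.ravel()]);z=c['z_map'].ravel()[:,None];H=np.array(c['hand_eye'])
    return (np.c_[r*z,z]@H[:3,:3].T+H[:3,3]).reshape(h,w,3)
E
python3 - <<'E'
from h import *
s=arm.state();c=arm.read_camera('wrist');im=c['image'];print(s['tool_pos'],s['eef_rot'],s['finger_gap'],s['ft_force'])
save('crop5',cv2.resize(im[150:350,200:440],None,fx=3,fy=3,interpolation=cv2.INTER_CUBIC))
P=cloud(c,s);T=toolpts(c)
m=(np.abs(T[...,0])<.035)&(T[...,2]<-.005)&(T[...,2]>-.06)&(np.abs(T[...,1])<.02)&(np.abs(T[...,0])>.015)
for sg in(-1,1):
    mm=m&(np.sign(T[...,0])==sg);print('finger',sg,mm.sum(),'world zmin',np.nanpercentile(P[mm][:,2],[0,2,5,50]).round(4),'tool x',np.percentile(T[mm][:,0],[2,50,98]).round(4))
E
```

```text
[ 0.54483788 -0.18551389  0.00143599] [ 7.30263770e-01  6.83164250e-01 -2.47305766e-04 -1.17111199e-03] 0.607609316359229 [-0.23275488 -0.02496836  0.63283041]
finger -1 2687 world zmin [0.0222 0.0233 0.0235 0.0248] tool x [-0.0344 -0.0255 -0.0155]
finger 1 2668 world zmin [0.0201 0.0232 0.0234 0.0248] tool x [0.0155 0.0254 0.0344]
```

View pics/crop5.png

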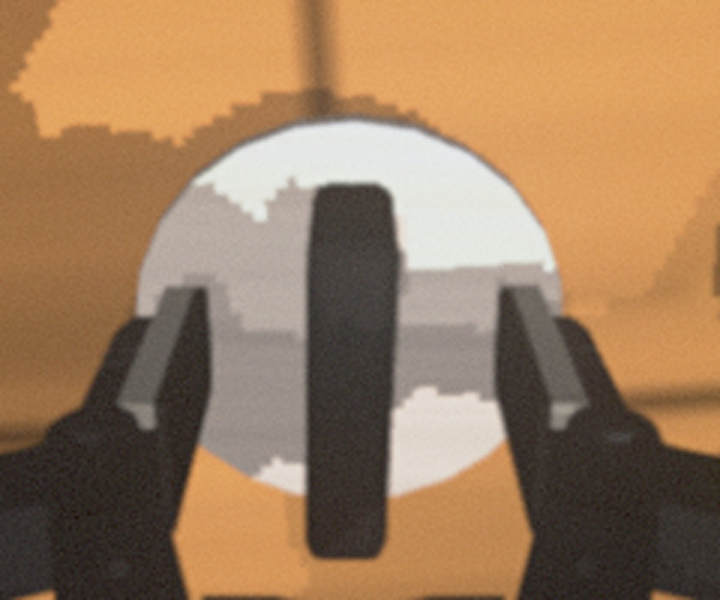

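```bash
python3 - <<'E'
from h import *
s=arm.state();c=arm.read_camera('wrist')
P=cloud(c,s);T=toolpts(c)
for v in (244,246,248,250,254,260,270,280): print(v,[(u,)+tuple(float(x) for x in P[v,u].round(3)) for u in (260,263,266,269,368,372)])
print([ (v,)+tuple(float(x) for x in P[v,316].round(3)) for v in range(205,340,6)])
E
```

```text
244 [(260, 0.535, -0.217, 0.025), (263, 0.535, -0.215, 0.025), (266, 0.536, -0.213, 0.024), (269, 0.535, -0.212, 0.025), (368, 0.539, -0.157, 0.024), (372, 0.539, -0.155, 0.025)]
246 [(260, 0.531, -0.214, 0.035), (263, 0.532, -0.213, 0.034), (266, 0.531, -0.211, 0.036), (269, 0.537, -0.212, 0.024), (368, 0.534, -0.159, 0.036), (372, 0.535, -0.157, 0.034)]
248 [(260, 0.531, -0.214, 0.036), (263, 0.531, -0.212, 0.037), (266, 0.531, -0.211, 0.037), (269, 0.534, -0.211, 0.031), (368, 0.535, -0.159, 0.036), (372, 0.534, -0.158, 0.038)]
250 [(260, 0.531, -0.213, 0.039), (263, 0.532, -0.212, 0.038), (266, 0.531, -0.21, 0.039), (269, 0.536, -0.211, 0.031), (368, 0.536, -0.159, 0.037), (372, 0.534, -0.158, 0.04)]
254 [(260, 0.53, -0.212, 0.045), (263, 0.532, -0.212, 0.042), (266, 0.534, -0.211, 0.039), (269, 0.538, -0.211, 0.032), (368, 0.538, -0.159, 0.037), (372, 0.534, -0.159, 0.044)]
260 [(260, 0.531, -0.211, 0.049), (263, 0.532, -0.21, 0.048), (266, 0.536, -0.211, 0.04), (269, 0.541, -0.211, 0.033), (368, 0.539, -0.16, 0.041), (372, 0.535, -0.159, 0.048)]
270 [(260, 0.532, -0.21, 0.056),
[... 278 characters left out ...]
0.161, 0.044), (372, 0.543, -0.16, 0.053)]
[(205, 0.515, -0.184, 0.024), (211, 0.516, -0.184, 0.03), (217, 0.515, -0.184, 0.039), (223, 0.515, -0.184, 0.046), (229, nan, nan, nan), (235, 0.519, -0.185, 0.052), (241, 0.521, -0.185, 0.053), (247, 0.524, -0.185, 0.052), (253, 0.527, -0.185, 0.053), (259, 0.531, -0.185, 0.051), (265, 0.533, -0.185, 0.053), (271, 0.536, -0.186, 0.053), (277, 0.54, -0.186, 0.053), (283, 0.543, -0.186, 0.052), (289, 0.546, -0.186, 0.053), (295, 0.549, -0.187, 0.053), (301, 0.553, -0.187, 0.052), (307, 0.557, -0.187, 0.052), (313, 0.56, -0.187, 0.053), (319, 0.564, -0.188, 0.052), (325, 0.568, -0.188, 0.052), (331, 0.572, -0.188, 0.052), (337, 0.625, -0.192, 0.001)]
```

The pads now straddle the bar, with tips near z 0.031. The bar spans x 0.515 to 0.574, so its centre is 0.5445, and TCP x is 0.5448. Closing.

Call:
carry_out:
  motion:
    - {"linear": [0,0,0],"yaw": 0}
    - {"linear": [0,0,0],"yaw": 0}
    - {"linear": [0,0,0],"yaw": 0}
    - {"linear": [0,0,0],"yaw": 0}
    - {"linear": [0,0,0],"yaw": 0}
    - {"linear": [0,0,0],"yaw": 0}
    - {"linear": [0,0,0],"yaw": 0}
    - {"linear": [0,0,0],"yaw": 0}
  claw: 1
  force: 60

```text
t: 10.15
tool_pos: [0.5462, -0.1864, 0.0037]
eef_rot: [0.73, 0.683, 0.0, 0.0]
ft_force: [-0.4, -0.1, 4.8]
finger_gap: 0.15
```

Call:
carry_out:
  motion:
    - {"linear": [0,0,0.1],"yaw": 0}
    - {"linear": [0,0,0.2],"yaw": 0}
    - {"linear": [0,0,0.35],"yaw": 0}
    - {"linear": [0,0,0.5],"yaw": 0}
    - {"linear": [0,0,0.65],"yaw": 0}
    - {"linear": [0,0,0.8],"yaw": 0}
    - {"linear": [0,0,0.95],"yaw": 0}
    - {"linear": [0,0,1],"yaw": 0}

```text
t: 10.95
tool_pos: [0.5467, -0.1867, 0.126]
eef_rot: [0.73, 0.683, 0.0, 0.001]
ft_force: [0.1, -0.2, -1.8]
finger_gap: 0.153
```

```bash
python3 - <<'E'
from h import *
import pickle
s=arm.state();c=arm.read_camera('wrist');im=c['image'];print(s['tool_pos'],s['eef_rot'],s['finger_gap'],s['ft_force'])
pickle.dump((s,c),open('d6.pkl','wb'))
save('crop6',cv2.resize(im[150:350,200:440],None,fx=3,fy=3,interpolation=cv2.INTER_CUBIC))
T=toolpts(c)
print([ (v,)+tuple(float(x) for x in T[v,317].round(3)) for v in range(195,280,5)])
print([ (u,)+tuple(float(x) for x in T[215,u].round(3)) for u in range(240,400,10)])
E
```

```text
[ 0.54671437 -0.18665521  0.12596249] [7.30261114e-01 6.83166354e-01 4.55553914e-04 1.49355270e-03] 0.15320382247119063 [ 0.12494322 -0.22335663 -1.79581851]
[(195, -0.0, -0.036, -0.021), (200, -0.0, -0.033, -0.02), (205, -0.0, -0.031, -0.022), (210, -0.0, -0.031, -0.03), (215, -0.0, -0.031, -0.035), (220, -0.0, -0.031, -0.042), (225, -0.0, -0.03, -0.046), (230, -0.0, -0.029, -0.048), (235, -0.0, -0.026, -0.049), (240, -0.0, -0.024, -0.049), (245, -0.0, -0.021, -0.049), (250, -0.0, -0.019, -0.048), (255, -0.0, -0.017, -0.049), (260, -0.0, -0.013, -0.048), (265, -0.0, -0.011, -0.048), (270, -0.0, -0.007, -0.047), (275, -0.0, -0.006, -0.049)]
[(240, -0.083, 0.035, 0.126), (250, -0.073, 0.035, 0.127), (260, -0.031, -0.024, -0.02), (270, -0.025, -0.025, -0.021), (280, -0.02, -0.024, -0.02), (290, -0.015, -0.024, -0.02), (300, -0.009, -0.025, -0.021), (310, -0.003, -0.031, -0.036), (320, 0.001, -0.031, -0.036), (330, 0.006, -0.029, -0.032), (340, 0.012, -0.025, -0.021), (350, 0.018, -0.024, -0.02), (360, 0.023, -0.024, -0.02), (370, 0.028, -0.025, -0.021), (380, 0.067, 0.035, 0.126), (390, 0.078, 0.035, 0.126)]
```

View pics/crop6.png

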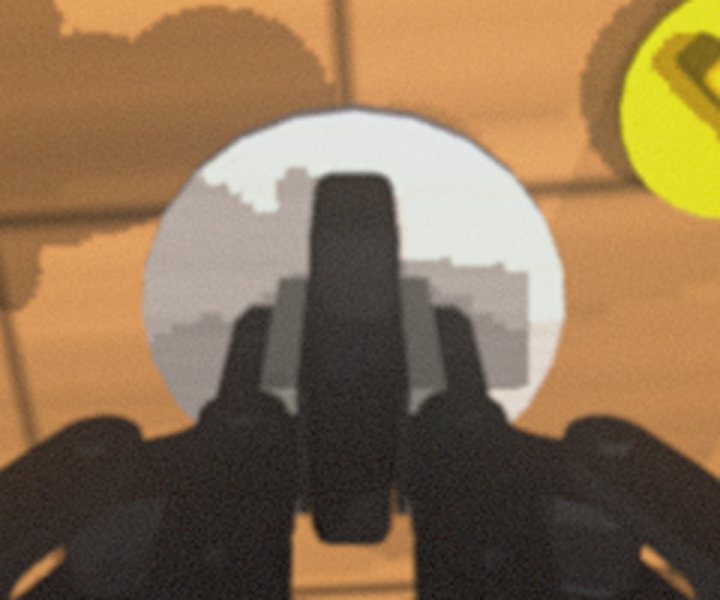

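The lid is held: opening 0.153 (about 13 mm), bar centre about 1 mm toward the base in the tool frame, underside 3.5 mm below the reported TCP z. Tool yaw is 86.2° and the mouth needs 111.3°, so +25.1°. Moving to the mouth.

Call:
carry_out:
  motion:
    - {"linear": [-0.01,0.1,0.08],"yaw": 0.03}
    - {"linear": [-0.02,0.22,0.17],"yaw": 0.07}
    - {"linear": [-0.04,0.35,0.17],"yaw": 0.1}
    - {"linear": [-0.05,0.5,0.17],"yaw": 0.14}
    - {"linear": [-0.06,0.62,0.17],"yaw": 0.17}
    - {"linear": [-0.07,0.75,0.17],"yaw": 0.21}
    - {"linear": [-0.09,0.87,0.17],"yaw": 0.25}
    - {"linear": [-0.1,1,0.17],"yaw": 0.28}

```text
t: 11.8
tool_pos: [0.5335, -0.0648, 0.1433]
eef_rot: [0.678, 0.735, -0.0, -0.0]
ft_force: [0.4, -1.0, -1.6]
finger_gap: 0.152
```

Call:
carry_out:
  motion:
    - {"linear": [-0.01,0.12,0],"yaw": 0.03}
    - {"linear": [-0.02,0.25,0],"yaw": 0.07}
    - {"linear": [-0.04,0.37,0],"yaw": 0.1}
    - {"linear": [-0.05,0.5,0],"yaw": 0.14}
    - {"linear": [-0.06,0.62,0],"yaw": 0.17}
    - {"linear": [-0.07,0.75,0],"yaw": 0.21}
    - {"linear": [-0.09,0.87,0],"yaw": 0.25}
    - {"linear": [-0.1,1,0],"yaw": 0.28}

```text
t: 12.6
tool_pos: [0.5216, 0.0551, 0.1435]
eef_rot: [0.622, 0.783, 0.0, -0.0]
ft_force: [0.8, -0.3, -2.0]
finger_gap: 0.15
```

Call:
carry_out:
  motion:
    - {"linear": [-0.01,0.12,0],"yaw": 0.03}
    - {"linear": [-0.02,0.25,0],"yaw": 0.07}
    - {"linear": [-0.04,0.37,0],"yaw": 0.1}
    - {"linear": [-0.05,0.5,0],"yaw": 0.14}
    - {"linear": [-0.06,0.62,0],"yaw": 0.17}
    - {"linear": [-0.08,0.8,0],"yaw": 0.21}
    - {"linear": [-0.1,0.95,0],"yaw": 0.28}
    - {"linear": [-0.1,1,0],"yaw": 0.28}

```text
t: 13.4
tool_pos: [0.5094, 0.1757, 0.1435]
eef_rot: [0.563, 0.827, 0.0, -0.0]
ft_force: [0.7, 0.0, -0.2]
finger_gap: 0.157
```

```bash
python3 - <<'E'
from h import *
import pickle
s=arm.state();c=arm.read_camera('wrist');im=c['image'];print(s['tool_pos'],s['eef_rot'],2*np.degrees(np.arctan2(s['eef_rot'][1],s['eef_rot'][0])),s['finger_gap'],s['ft_force'],s['ft_torque'])
t=arm.read_camera('top');pickle.dump((s,c,t),open('d7.pkl','wb'))
save('crop7',np.hstack([cv2.resize(im[100:300,200:440],(480,400),interpolation=cv2.INTER_CUBIC),cv2.resize(t['image'][200:330,160:264],(320,400))]))
E
```

```text
[0.50937341 0.17567815 0.1435354 ] [ 5.62633667e-01  8.26706312e-01  1.02146077e-04 -1.36933913e-04] 111.52373928937169 0.15709720702871524 [ 0.7314091   0.02221802 -0.15764256] [ 0.00249267 -0.02903782 -0.01929501]
```

View pics/crop7.png

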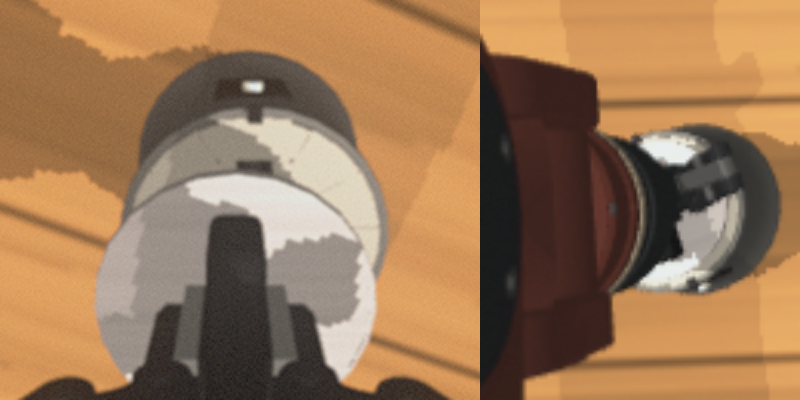

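```bash
python3 - <<'E'
from h import *
import pickle
s,c,t=pickle.load(open('d7.pkl','rb'))
save('crop7b',cv2.resize(c['image'][140:200,280:380],None,fx=8,fy=8,interpolation=cv2.INTER_CUBIC))
T=toolpts(c);P=cloud(c,s)
# flange ellipse rim points via depth: tool z ~ -.0205
m=(np.abs(T[...,2]+.0205)<.004)
xy=T[m][:,:2];
cn=max(cv2.findContours(m.astype(np.uint8),0,cv2.CHAIN_APPROX_NONE)[0],key=cv2.contourArea).reshape(-1,2)
H=np.array(c['hand_eye']);r=rays(c,cn);d=np.c_[r,np.ones(len(r))]@H[:3,:3].T;o=H[:3,3];w=(o+d*((-.0205-o[2])/d[:,2])[:,None])[:,:2]
sel=w[:,1]<-.008;w=w[sel]
k=np.hypot(*(w-[0,-.001]).T)>.036;w=w[k]
A=np.c_[2*w,np.ones(len(w))];x=np.linalg.lstsq(A,(w**2).sum(1),rcond=None)[0];print('flange c',x[:2],np.sqrt(x[2]+(x[:2]**2).sum()),len(w))
E
```

```text
flange c [ 0.00057773 -0.00243624] 0.03871990674664517 182
```

View pics/crop7b.png

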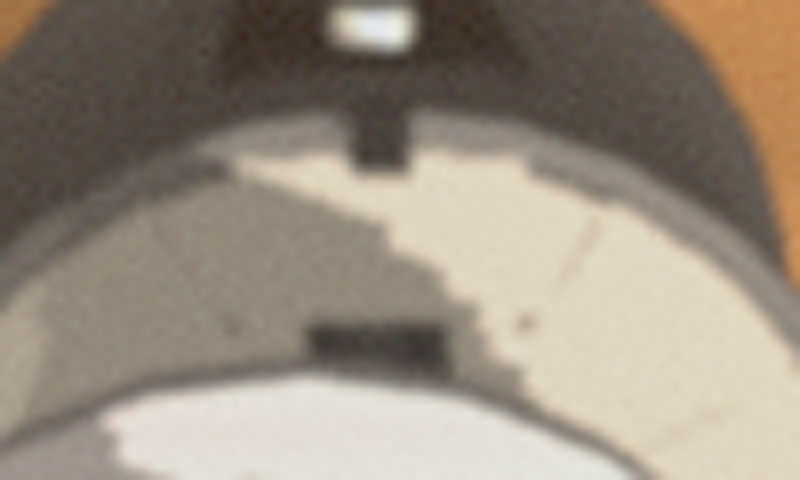

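```bash
python3 - <<'E'
from h import *
import pickle
s,c,t=pickle.load(open('d7.pkl','rb'))
p=onplane(c,[(327.25,180.6),(327.6,161),(318.5,180.8),(336,180.4)],.11,s);print(p.round(4))
a=np.radians(21.3);u=np.array([np.cos(a),np.sin(a)]);print('mouth',p[0,:2]+.0305*u, 'notch width',np.linalg.norm(p[2]-p[3]),'dir',np.degrees(np.arctan2(*(p[0]-p[1])[[1,0]])),'edge perp', np.degrees(np.arctan2(*(p[3]-p[2])[[1,0]]))-90)
E
```

```text
[[0.4799 0.1723 0.11  ]
 [0.4669 0.1672 0.11  ]
 [0.4823 0.1666 0.11  ]
 [0.4775 0.178  0.11  ]]
mouth [0.50835984 0.18335608] notch width 0.012350178241133564 dir 21.111517170341518 edge perp 22.85555501970653
```

Mouth confirmed at (0.5084, 0.1835), yaw 21.2°. Centring and coming down to just above the plate.

Call:
carry_out:
  motion:
    - {"linear": [0,0.03,0],"yaw": 0}
    - {"linear": [0,0.07,0],"yaw": 0}
    - {"linear": [0,0.07,-0.05],"yaw": 0}
    - {"linear": [0,0.07,-0.1],"yaw": 0}
    - {"linear": [0,0.07,-0.15],"yaw": 0}
    - {"linear": [0,0.07,-0.2],"yaw": 0}
    - {"linear": [0,0.07,-0.2],"yaw": 0}
    - {"linear": [0,0.07,-0.2],"yaw": 0}

```text
t: 14.3
tool_pos: [0.5097, 0.1822, 0.1194]
eef_rot: [0.564, 0.826, -0.0, -0.0]
ft_force: [0.2, -0.1, -0.9]
finger_gap: 0.15
```

```bash
python3 - <<'E'
from h import *
import pickle
s=arm.state();c=arm.read_camera('wrist');im=c['image'];print(s['tool_pos'],2*np.degrees(np.arctan2(s['eef_rot'][1],s['eef_rot'][0])),s['finger_gap'],s['ft_force'],s['ft_torque'])
sc=arm.read_camera('scene')
save('crop8',np.hstack([cv2.resize(im[120:280,220:412],(480,400),interpolation=cv2.INTER_CUBIC),cv2.resize(sc['image'][90:200,345:433],(320,400))]))
E
```

```text
[0.50971569 0.18216646 0.1193817 ] 111.37079727879765 0.14959084565579586 [ 0.21562472 -0.13713338 -0.86330066] [-0.00062245  0.00613776  0.00118677]
```

View pics/crop8.png

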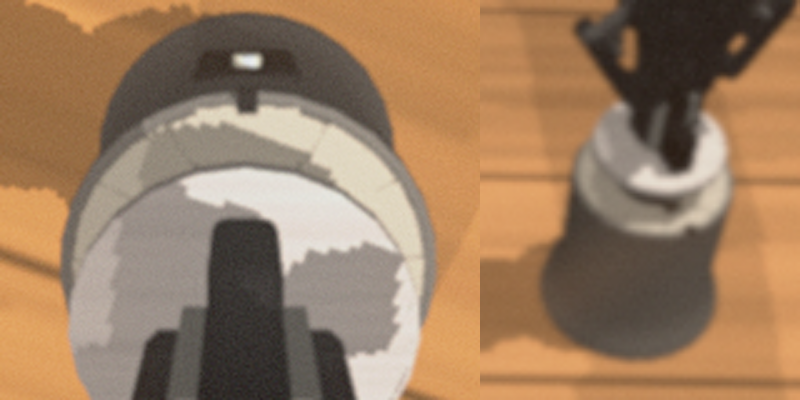

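Call:
carry_out:
  motion:
    - {"linear": [0,0.01,-0.02],"yaw": 0}
    - {"linear": [0,0.01,-0.03],"yaw": 0}
    - {"linear": [0,0.01,-0.04],"yaw": 0}
    - {"linear": [0,0.01,-0.06],"yaw": 0}
    - {"linear": [0,0.01,-0.08],"yaw": 0}
    - {"linear": [0,0.01,-0.1],"yaw": 0}
    - {"linear": [0,0.01,-0.12],"yaw": 0}
    - {"linear": [0,0.01,-0.12],"yaw": 0}

```text
t: 15.2
tool_pos: [0.5095, 0.1834, 0.1046]
eef_rot: [0.564, 0.826, -0.0, -0.0]
ft_force: [0.4, 0.4, -2.1]
finger_gap: 0.151
```

The underside is at about 0.101 with the lugs inside the notches and no contact force. Continuing down.

Call:
carry_out:
  motion:
    - {"linear": [0,0,-0.02],"yaw": 0}
    - {"linear": [0,0,-0.03],"yaw": 0}
    - {"linear": [0,0,-0.04],"yaw": 0}
    - {"linear": [0,0,-0.06],"yaw": 0}
    - {"linear": [0,0,-0.07],"yaw": 0}
    - {"linear": [0,0,-0.08],"yaw": 0}
    - {"linear": [0,0,-0.08],"yaw": 0}
    - {"linear": [0,0,-0.08],"yaw": 0}

```text
t: 16.0
tool_pos: [0.5098, 0.1835, 0.0957]
eef_rot: [0.564, 0.826, 0.0, -0.0]
ft_force: [-1.4, 0.6, 1.6]
finger_gap: 0.151
```

```bash
python3 - <<'E'
from h import *
s=arm.state();c=arm.read_camera('wrist');im=c['image'];print(s['tool_pos'],2*np.degrees(np.arctan2(s['eef_rot'][1],s['eef_rot'][0])),s['finger_gap'],s['ft_force'],s['ft_torque'])
P=cloud(c,s);z=P[...,2];m=(z>.105)&(z<.13)&(np.hypot(P[...,0]-.5084,P[...,1]-.1835)<.038);m2=(z>.1)&(z<.125)&(np.hypot(P[...,0]-.5084,P[...,1]-.1835)>.043)&(np.hypot(P[...,0]-.5084,P[...,1]-.1835)<.047)
print('flange z',np.nanmedian(z[m]),'plate z',np.nanmedian(z[m2]))
save('crop9',cv2.resize(im[120:280,220:412],(720,600),interpolation=cv2.INTER_CUBIC))
E
```

```text
[0.50980424 0.18348272 0.09568281] 111.38090817825457 0.15067994771601192 [-1.43178783  0.55396962  1.63366854] [-0.09578023  0.23701434  0.01899954]
flange z 0.11631231543897556 plate z 0.11012797542752736
```

View pics/crop9.png

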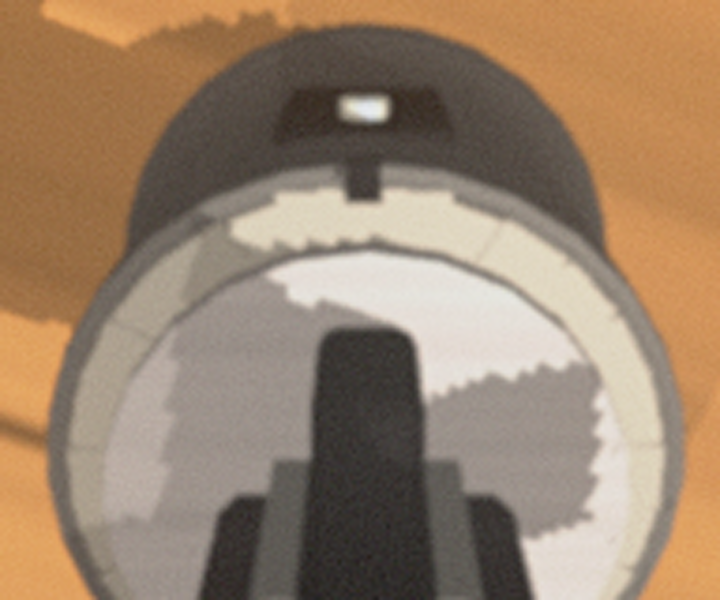

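It is seated: flange top at z 0.1163, plate at 0.110, and concentric. Next I'll twist clockwise in two stages.

Call:
carry_out:
  motion:
    - {"linear": [0,0,0],"yaw": -0.1}
    - {"linear": [0,0,0],"yaw": -0.2}
    - {"linear": [0,0,0],"yaw": -0.32}
    - {"linear": [0,0,0],"yaw": -0.44}
    - {"linear": [0,0,0],"yaw": -0.56}
    - {"linear": [0,0,0],"yaw": -0.68}
    - {"linear": [0,0,0],"yaw": -0.8}
    - {"linear": [0,0,0],"yaw": -0.8}

```text
t: 16.85
tool_pos: [0.5101, 0.1833, 0.0957]
eef_rot: [0.723, 0.69, 0.0, 0.0]
ft_force: [1.2, -0.5, 0.4]
finger_gap: 0.151
```

```bash
python3 - <<'E'
from h import *
s=arm.state();print(s['tool_pos'],2*np.degrees(np.arctan2(s['eef_rot'][1],s['eef_rot'][0])),s['finger_gap'],s['ft_force'],s['ft_torque'])
E
```

```text
[0.51012357 0.18333378 0.09569679] 87.32165393035083 0.15091304919397666 [ 1.24668948 -0.52698663  0.35449552] [-0.18886175 -0.10035837 -0.00946034]
```

Call:
carry_out:
  motion:
    - {"linear": [0,0,0],"yaw": -0.1}
    - {"linear": [0,0,0],"yaw": -0.2}
    - {"linear": [0,0,0],"yaw": -0.3}
    - {"linear": [0,0,0],"yaw": -0.4}
    - {"linear": [0,0,0],"yaw": -0.5}
    - {"linear": [0,0,0],"yaw": -0.6}
    - {"linear": [0,0,0],"yaw": -0.68}
    - {"linear": [0,0,0],"yaw": -0.7}

```text
t: 17.65
tool_pos: [0.51, 0.1832, 0.0957]
eef_rot: [0.837, 0.548, -0.0, 0.0]
ft_force: [0.3, -3.3, 1.0]
finger_gap: 0.151
```

```bash
python3 - <<'E'
from h import *
import pickle
s=arm.state();c=arm.read_camera('wrist');im=c['image'];print(s['tool_pos'],2*np.degrees(np.arctan2(s['eef_rot'][1],s['eef_rot'][0])),s['finger_gap'],s['ft_force'],s['ft_torque'])
P=cloud(c,s);T=toolpts(c);pickle.dump((s,c),open('d10.pkl','wb'))
z=P[...,2];d=np.hypot(P[...,0]-.5084,P[...,1]-.1835)
print('flange z',np.nanmedian(z[(z>.105)&(z<.13)&(d<.038)]))
# bar axis from top face points in world
m=(np.abs(z-.144)<.003)&(d<.034)
q=P[m][:,:2]; print(m.sum())
vx,vy,x0,y0=cv2.fitLine(q.astype(np.float32),cv2.DIST_L2,0,.01,.01).ravel();print('bar yaw',np.degrees(np.arctan2(vy,vx)))
save('crop10',cv2.resize(im[120:320,200:440],(720,600),interpolation=cv2.INTER_CUBIC))
for n in('scene','top'):
    k=arm.read_camera(n);save(n+'10',k['image'])
E
```

```text
[0.50995138 0.18317328 0.09567982] 66.42006342480342 0.15100312975611577 [ 0.2675341  -3.31971241  1.0343229 ] [-0.57712975  0.09056798  0.15505389]
flange z 0.11632248281390822
3426
bar yaw -23.893171
```

View pics/crop10.png

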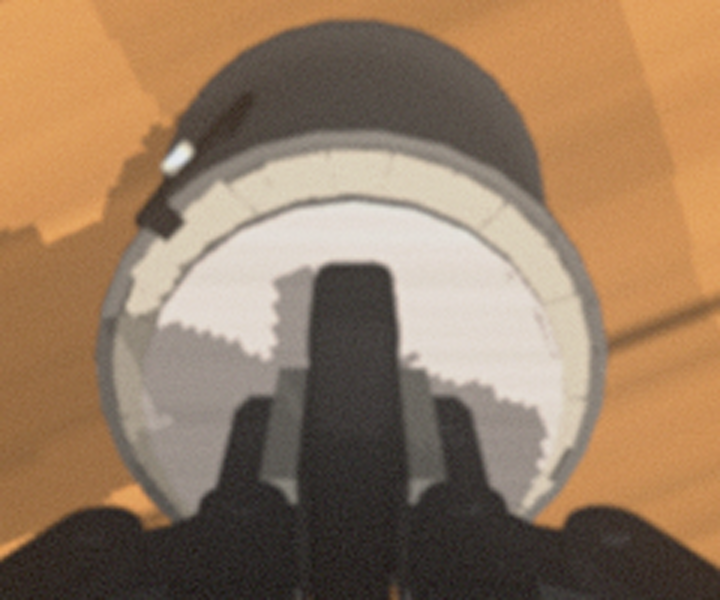

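View pics/scene10.png

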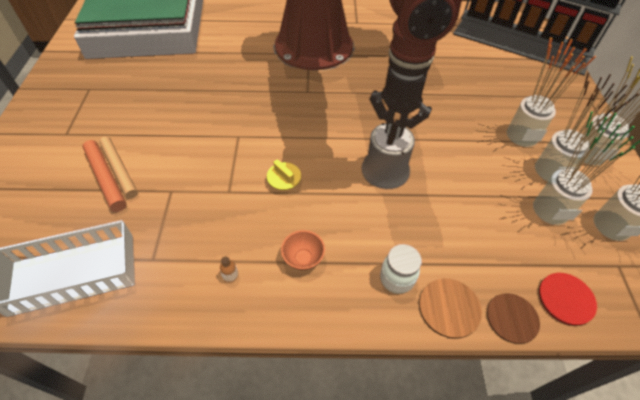

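The bar yaw is -23.9° against notches at 21.2°, so the lid is turned 45.1° and still seated. I'll settle for one call, then hand in.

Call:
carry_out:
  motion:
    - {"linear": [0,0,0],"yaw": 0}
    - {"linear": [0,0,0],"yaw": 0}
    - {"linear": [0,0,0],"yaw": 0}
    - {"linear": [0,0,0],"yaw": 0}
    - {"linear": [0,0,0],"yaw": 0}
    - {"linear": [0,0,0],"yaw": 0}
    - {"linear": [0,0,0],"yaw": 0}
    - {"linear": [0,0,0],"yaw": 0}

```text
t: 18.6
tool_pos: [0.5099, 0.1832, 0.0957]
eef_rot: [0.837, 0.547, 0.0, 0.0]
ft_force: [0.4, -5.1, 2.9]
finger_gap: 0.153
```

```bash
python3 - <<'E'
from h import *
s=arm.state();print(s['tool_pos'],2*np.degrees(np.arctan2(s['eef_rot'][1],s['eef_rot'][0])),s['finger_gap'],s['ft_force'],s['ft_torque'],abs(s['dq']).max())
print(arm.finish_job())
E
```

```text
[0.50994469 0.18320474 0.09565202] 66.38688777654417 0.15343188432718669 [ 0.3780098  -5.14606891  2.8549015 ] [-1.06352446 -0.02668879  0.15393297] 0.002531242225287962
the job is handed in; nothing more can be done
None
```

The lid is in the mouth of the mill, twisted clockwise to about 45°, and still held in the gripper. The job was handed in at about 18.6 s of the 48 s allowed, and no verdict was reported.

- **Seating:** before the twist the flange sat on the plate (flange top at z 0.116, plate at 0.110), concentric with the hole and in line with the notches. After the twist it was still at that height.
- **Turn:** the bar stands at -23.9° and the notches at 21.2°, so the lid is turned 45.1°. It did not reach the lock click.
- **Hold:** the arm was at rest with the opening at 0.153, about 13 mm against a 14 mm bar, and the grip set to 60 N. I did not measure the finger force on the lid itself. The wrist showed about 0.15 N m, in line with the spring plus some friction.
- **Bystanders:** bottle, jar and bowl look unmoved by eye in the last scene picture; I did not measure them.

**Failed first grasp:** the first close caught nothing. Wrist depth showed the finger ends about 28 mm behind the reported TCP, which disagrees with the description. I went about 28 mm lower and the second close held.

**Small disagreement:** readings of where the lid's centre sat in the gripper differed by about 1.5 mm, which is within the play of the mouth.

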